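# Feed a pine offcut under the bridge of the drilling jig

## Robot

A 6-joint arm with a two-finger parallel gripper is mounted at the origin on a cart in front of the work surface, level with it; the furniture and walls round the work are solid. World frame = base frame: x ahead of the robot, y to its left, z up, the work surface at z = 0. Lengths are in m, angles in degrees, forces in N, time in s.
With the tool pointing down it reaches from about 0.4 to 0.925 m from the base axis. Payload 12.5 kg.
Tool frame: the origin (TCP) lies at the very end of the fingers, on their centre line; the grasp point (between the pads) lies 19 mm behind it (env.tcp_to_grasp is the distance from the TCP to the grasp point, in m); z points along the fingers, y is the line along which they close (so a half turn about z gives the same grasp; the last joint's range is limited). The gripper opens to 95 mm and grips with 3 to 60 N. Pads are 20 mm wide; open, the fingers measure 119 mm over their backs; the gripper's body (75 mm by 180 mm) begins 59 mm behind the grasp point.
Start: joints at [61.96, 28.126, 89.318, -0, 62.55, -6.05], TCP at [0.234, 0.58, 0.215] pointing down, gripper open.
Joint ranges: [-177.58, 177.58], [-47.91, 125.51], [2.72, 160], [-65.01, 245.01], [3.68, 167.84], [-153.87, 153.87]. Speed limits (degrees/s): [127.2, 127.2, 159.86, 180, 180, 180].

## Interface

Orientations are given as [roll, pitch, yaw] about the fixed x, y, z axes, in that order (R = Rz(yaw) Ry(pitch) Rx(roll)).
In Python, from rig import env, sensors, read_camera, camera_info gives the robot as it stands (env), with the cameras as plain functions and the readings (sensors).
- The arm moves only by the shell command python3 shift.py [OPENING] [FORCE], which reads ROWS from standard input. ROWS is a JSON list that holds a single list of rows (three levels of brackets), with 1 to 20 rows, each of 4 numbers: dx, dy, dz in shares of the most that a row can go, 1 being 50 mm, then a turn about the tool's z in a scale on which 1.0 is 90 degrees; each row shifts and turns the commanded pose from where the row before left it, along the tool's axes as they then stand; what a row does not reach is not made up. A row lasts 1/10 s, in which the tool goes at most 0.05 m and 8.59 degrees, less where a joint would pass 70% of its speed; a pose out of reach is approached as far as the arm can. OPENING is the opening from 0.0 (shut) to 1.0 (fully open), set as the command begins (- or left out keeps the last). The fingers move at their own pace and stop on an object; FORCE is the grip in N (left out, the last holds). Time passes only in rows, so rows that do not move let the fingers close. It prints the time, the measured TCP pose, the force, the opening and the grip force at its end. Input that does not fit is refused with a message, and nothing moves.
- sensors.observe(): the state, without advancing time (a new reading comes with each control period).
- read_camera(name): name is "side" or "top" or "wrist"; returns the picture (400x640x3 uint8, red, green, blue); there is no depth.
- camera_info(name): a dict with "mtx" (3x3 intrinsics, pixels), "view" (4x4, takes a point from world to camera coordinates). Camera axes: x right, y up, looking along -z (the intrinsics and any distortion apply to the point x, -y, -z); pixel columns grow to the right and rows downward; lengths in m; the calibration is good to about 2 mm. The wrist camera is an equidistant fisheye: a pixel r from the principal point sees the ray r / f radians off the axis. A picture is of the moment at which its call begins: read the wrist's pose just before it. camera_info takes no time and is no camera call; for the wrist camera it gives the pose at the moment of the call.
- env.finish_job(): hands the job in; it is judged then, once.
The state is a dict: "clock": time; "qpos": joint angles; "qvel": joint speeds; "joint_torque": joint torques, N m; "ee_pos": TCP position; "orientation": TCP orientation; "ft_force": force on the tool from outside, world axes, zero at the start; "moment": the same for the moment, N m; "width": opening from 0.0 (shut) to 1.0 (fully open); "gripper_force": force on a finger pad.
Only numpy, scipy, OpenCV 4.12 (cv2) and the standard library are available. Lean on these libraries where they do the work, as an engineer would, in place of code of your own. Each camera call takes 0.05 s, during which the arm holds its last target. There are 200 camera calls.

## Task

Load the drilling jig: take the thickest of the loose pine offcuts, lay it lengthwise on the jig's bed, and push it under the low bridge, past the drag of the hold-down shoe, until it has pressed the sprung pad of the hidden end stop fully home. Press it home firmly for a moment but gently (about 10 N on the stop, never 20 N), then let go and leave it lying against the stop. Leave the other two pine offcuts, the tape and the chuck key where they are.

Things in the scene. Friction and masses are not known exactly. Their poses are not given: they have to be found in the camera images.
- wood_offcut_3: The work piece: sawn pine offcut, 22 x 75 x 18 mm (x, y, z), the thickest of the three loose offcuts in front of the robot's left side; square-ended and the same either way round. Loose, about 15 g. Origin: centre of its underside; its y axis runs along its length.
- wood_offcut_1: Bystander: pine offcut 31 x 62 x 12 mm, loose. Origin: centre of its underside.
- wood_offcut_2: Bystander: pine offcut 28 x 45 x 12 mm, with a slanting end, loose. Origin: centre of its underside.
- masking_tape: Bystander: black roll of tape, 62 mm across, 19 mm high, lying flat, loose. Origin: centre of its underside.
- chuck_key: Bystander: steel T-shaped chuck key, 56 x 61 x 12 mm, loose. Origin: centre of its underside.
- jig: Drilling jig, fixed to the table: plywood base 230 x 110 x 12 mm (x = -110 to +120 mm), its flat top at z = 12 mm is the bed, with an aluminium bridge on it. Origin: on the table level under the middle of the tunnel's mouth; x axis = feed direction into the tunnel, z up. The tunnel runs along y = 0 from x = 0 to 90 mm, 25 mm wide, 20 mm high over the bed.
- end_stop: Steel block 22 x 69 x 32 mm closing the tunnel's far end, origin under its centre, on the bed at jig x = 101 mm. It carries, hidden in the tunnel, a set screw with a sprung rubber pad. Pad face pressed home: jig x = 40 to 57 mm, cannot be seen. Unpressed it is 4 mm nearer the mouth, pushes back 2 N, 2.6 N near home, then solid. The piece at home sticks out 18 to 35 mm.
- mouth (a point): Point on the bed in the middle of the tunnel's mouth; axes as the jig's. Two lead-in plates, 14 mm high, flare from the mouth to about 40 mm apart at x = -16 mm (outer ends at y = +-28 mm). In front of them the bed is bare for 95 mm.
- bush_top (a point): Top of the steel drill bush on the bridge, z = 54 mm, jig x = 52 mm. The bridge measures 90 x 69 mm and its roof's top lies at z = 44 mm.
- shoe_mid (a point): Middle of the underside of the sprung hold-down shoe under the roof, 17 mm over the bed at rest, jig x = 24 mm. Its sloping front begins at x = 7 mm; it presses on the piece with 3.5 to 4.5 N as it passes, so it drags: 4 to 10 N of push, varying with friction, once the piece's nose is past about x = 25 mm. The drag holds the piece where it is left.

How it is judged (in metres and radians):
On the way, in this order (a step that is already met when the one before it is completed fails the run):
1. the thick offcut lies on the bed with its nose in the tunnel's mouth (x of wood_offcut_3 in the frame of jig above -0.033 m and y of wood_offcut_3 in the frame of jig between -0.006 and 0.006 m and z of wood_offcut_3 in the frame of jig below 0.017 m and angle between the y axis of wood_offcut_3 and the x axis of jig, either way round below 0.2 rad), for 0.1 s.
2. it is pressed fully home against the end stop with more than 4 N (contact force between wood_offcut_3 and end_stop above 4 N), for 0.2 s.
At the end, for the whole second after the job is handed in: The thick offcut lies flat on the bed, lengthwise in the tunnel (within 4 mm of its middle line and 0.12 rad), at rest, still bearing on the sprung pad of the end stop with more than 1 N, and the robot has let go of it (contact force between wood_offcut_3 and end_stop above 1 N and x of wood_offcut_3 in the frame of jig above -0.005 m and y of wood_offcut_3 in the frame of jig between -0.004 and 0.004 m and z of wood_offcut_3 in the frame of jig below 0.015 m and angle between the y axis of wood_offcut_3 and the x axis of jig, either way round below 0.12 rad and linear speed of wood_offcut_3 below 0.01 m/s); the robot touches nothing.
It fails at once if more than 20 N on the end stop (contact force between wood_offcut_3 and end_stop above 20 N).
It fails at once if another offcut, the tape or the chuck key moved more than 20 mm (distance of any of wood_offcut_1, wood_offcut_2, masking_tape, chuck_key from where it was at the start of the episode above 0.02 m).
It also fails if it takes over 67 s, if anything falls off the work surface, if the arm or the gripper's body presses on something with over 40 N, if the wrist force passes 120 N, or if a joint passes its speed limit or range.

## Working session

There is one attempt and no reset: what is moved stays moved. The work goes in short steps, Python scripts to look and compute and a shell command to move; the robot and the scene stay as the last step left them, time stands still between calls to the robot, and variables do not carry over. Pictures are saved under pics/ and viewed, at most 11 in all, crops included, and the job is handed in when it is done.

```bash
ls; mkdir -p pics
python3 - <<'E'
from rig import env, sensors, read_camera, camera_info
import cv2
o=sensors.observe(); print(o['clock'],o['ee_pos'],o['orientation'],o['ft_force'],env.tcp_to_grasp)
for n in ['top','side']:
    cv2.imwrite(f'pics/{n}0.png',read_camera(n)[:,:,::-1]); i=camera_info(n); print(n,i)
E
```

```text
pics
rig.py
shift.py
0.0 [0.23389651 0.57931593 0.21404815] [-1.79936843e+02 -7.28559296e-03  1.58006171e+02] [-1.1002152  -0.59644398 -0.31457712] 0.0188
top {'mtx': array([[430.41761251,   0.        , 325.38832433],
       [  0.        , 430.41761251, 192.11103847],
       [  0.        ,   0.        ,   1.        ]]), 'view': array([[-0.01216569, -0.99991177, -0.00533424,  0.13387666],
       [ 0.98870771, -0.01282588,  0.14930693, -0.6021616 ],
       [-0.14936218, -0.00345758,  0.98877651, -0.83566161],
       [ 0.        ,  0.        ,  0.        ,  1.        ]])}
side {'mtx': array([[455.73102536,   0.        , 323.28328979],
       [  0.        , 455.73102536, 207.53248236],
       [  0.        ,   0.        ,   1.        ]]), 'view': array([[ 0.82346459, -0.56732507,  0.00695231, -0.44428458],
       [ 0.21850483,  0.32841762,  0.91891104, -0.24140794],
       [-0.52360453, -0.75517159,  0.39440355, -0.61897866],
       [ 0.        ,  0.        ,  0.        ,  1.        ]])}
```

View pics/top0.png

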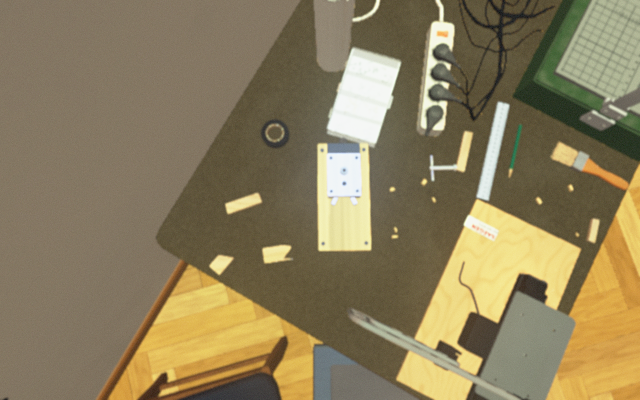

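View pics/side0.png

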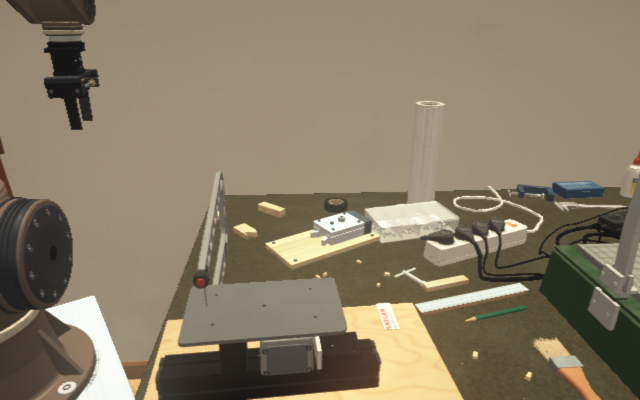

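The top view shows the long offcut at about (243,203) and the other two at (277,254) and (221,264). The jig base spans (318–371, 143–250), with its bridge at (344,172) and its mouth at about (344,198), facing down the picture. The tape is at (275,133) and the key at (445,167). The side view agrees. Next I measure the piece and the jig.

```bash
cat > h.py <<'E'
import numpy as np, cv2
from rig import env, sensors, read_camera, camera_info
def ray(n,px,z,info=None):
    i=info or camera_info(n); V=i['view']; R=V[:3,:3]; c=-R.T@V[:3,3]
    px=np.atleast_2d(px).astype(float); K=i['mtx']
    d=np.c_[(px[:,0]-K[0,2])/K[0,0],-(px[:,1]-K[1,2])/K[1,1],-np.ones(len(px))]@R
    return c+d*((z-c[2])/d[:,2])[:,None]
def proj(n,P):
    i=camera_info(n); V=i['view']; p=np.atleast_2d(P)@V[:3,:3].T+V[:3,3]; K=i['mtx']
    return np.c_[K[0,2]-K[0,0]*p[:,0]/p[:,2], K[1,2]+K[1,1]*p[:,1]/p[:,2]]
E
python3 - <<'E'
from h import *
im=cv2.imread('pics/top0.png'); hsv=cv2.cvtColor(im,cv2.COLOR_BGR2HSV)
m=cv2.inRange(hsv,(12,50,130),(35,255,255))
cs,_=cv2.findContours(m,cv2.RETR_EXTERNAL,cv2.CHAIN_APPROX_NONE)
for c in cs:
    x,y,w,h=cv2.boundingRect(c)
    if cv2.contourArea(c)<100 or not(190<x<380 and 120<y<280): continue
    for z in (.012,.018):
        P=ray('top',c[:,0],z)[:,:2].astype(np.float32); r=cv2.minAreaRect(P)
        print((x,y,w,h),z,np.round(r[0],4),np.round(r[1],4),round(r[2],1)); 
        print(np.round(cv2.boxPoints(r),4).tolist())
big=im[110:280,190:390]; cv2.imwrite('pics/crop.png',cv2.resize(big,None,fx=4,fy=3.5,interpolation=cv2.INTER_CUBIC)[:600])
sd=cv2.imread('pics/side0.png')[190:290,220:400]; cv2.imwrite('pics/crops.png',cv2.resize(sd,None,fx=4.4,fy=4.4,interpolation=cv2.INTER_CUBIC))
E
```

```text
(209, 254, 25, 22) 0.012 [0.465  0.3457] [0.0326 0.0478] 49.4
[[0.43619999289512634, 0.3488999903202057], [0.4726000130176544, 0.31779998540878296], [0.49380001425743103, 0.3425000011920929], [0.45750001072883606, 0.37369999289512634]]
(209, 254, 25, 22) 0.018 [0.4651 0.3442] [0.0324 0.0475] 49.4
[[0.43650001287460327, 0.3474000096321106], [0.4726000130176544, 0.3165000081062317], [0.4936999976634979, 0.3411000072956085], [0.4575999975204468, 0.3720000088214874]]
(262, 244, 31, 20) 0.012 [0.4815 0.229 ] [0.0359 0.0623] 8.0
[[0.4593999981880188, 0.2574000060558319], [0.46799999475479126, 0.195700004696846], [0.5034999847412109, 0.20059999823570251], [0.4948999881744385, 0.2623000144958496]]
(262, 244, 31, 20) 0.018 [0.4814 0.2283] [0.0356 0.0619] 8.0
[[0.4595000147819519, 0.2565000057220459], [0.46799999475479126, 0.19519999623298645], [0.5033000111579895, 0.20010000467300415], [0.49480000138282776, 0.2614000141620636]]
(225, 192, 37, 23) 0.012 [0.5881 0.3016] [0.0266 0.0791] 18.0
[[0.5631999969482422, 0.335099995136261], [0.5877000093460083, 0.2599000036716461], [0.6129000186920166, 
[... 528 characters left out ...]

(317, 142, 55, 110) 0.018 [0.6003 0.0878] [0.1128 0.2325] 89.5
[[0.483599990606308, 0.032499998807907104], [0.7160999774932861, 0.030300000682473183], [0.7171000242233276, 0.14309999346733093], [0.4846000075340271, 0.1453000009059906]]
(266, 124, 18, 18) 0.012 [0.7414 0.2354] [0.0383 0.037 ] 0.1
[[0.7221999764442444, 0.2538999915122986], [0.7222999930381775, 0.21690000593662262], [0.7605999708175659, 0.21699999272823334], [0.7605000138282776, 0.2540000081062317]]
(266, 124, 18, 18) 0.018 [0.7396 0.2347] [0.038  0.0368] 0.1
[[0.7206000089645386, 0.2529999911785126], [0.7206000089645386, 0.21629999577999115], [0.7587000131607056, 0.21629999577999115], [0.7585999965667725, 0.2531000077724457]]
```

View pics/crop.png

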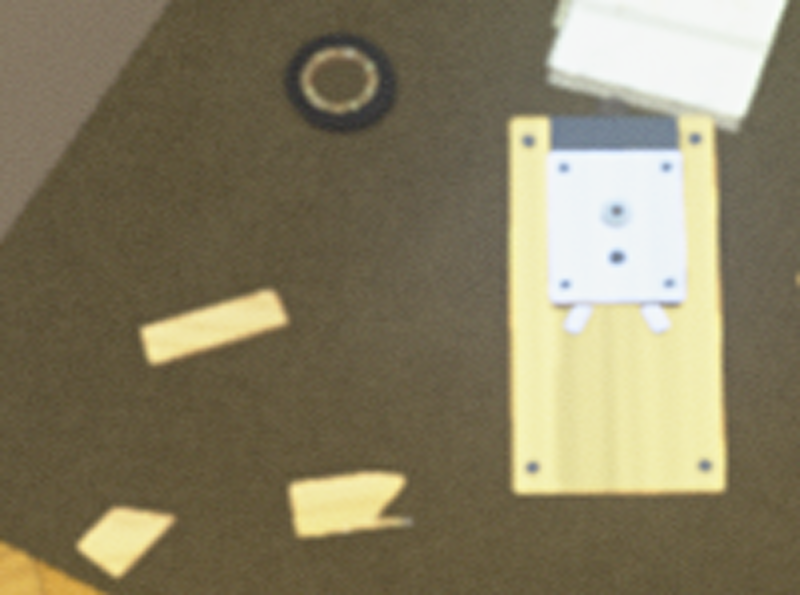

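View pics/crops.png

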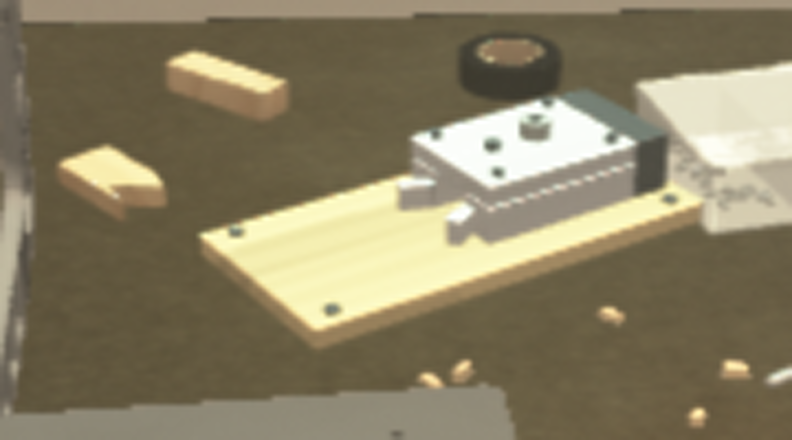

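The crops confirm that the thick piece is the block at top px (243,203), square-ended and about 75 x 22 mm. The jig is nearly aligned with world x, its mouth at about (0.596, 0.088) in world. I now move above the piece, off-centre towards its +y end, which will be the rear.

Careful with the scale: shifts go in shares of 50 mm and turns go in shares of 90 degrees. That gives: -0.0351 m is -0.702, -0.00925 m is -0.185, 8.3333 degrees / 90 = 0.0926.

```bash
echo '[[[-0.702, -0.185, 0.106, 0], [-0.702, -0.185, 0.106, 0], [-0.702, -0.185, 0.106, 0], [-0.702, -0.185, 0.106, 0], [-0.702, -0.185, 0.106, 0], [-0.702, -0.185, 0.106, 0], [-0.702, -0.185, 0.106, 0], [-0.702, -0.185, 0.106, 0], [-0.702, -0.185, 0.106, 0], [-0.702, -0.185, 0.106, 0], [-0.702, -0.185, 0.106, 0], [-0.702, -0.185, 0.106, 0], [0, 0, 0, 0.0926], [0, 0, 0, 0.0926], [0, 0, 0, 0.0926], [0, 0, 0, 0.0926], [0, 0, 0, 0.0926], [0, 0, 0, 0.0926], [0, 0, 0, 0]]]' | python3 shift.py 0.6 20
python3 - <<'E'
from h import *
o=sensors.observe(); i=camera_info('wrist'); im=read_camera('wrist'); print(o['clock'],o['ee_pos'],o['orientation'],o['ft_force'],i)
cv2.imwrite('pics/w1.png',im[:,:,::-1])
E
```

```text
clock: 2.0
ee_pos: [0.5829, 0.3189, 0.1507]
orientation: [-180.0, -0.0, 107.9]
ft_force: [-0.4, -0.3, 0.8]
width: 0.6
gripper_force: 0.0
2.0 [0.58288106 0.31888387 0.15068945] [-1.79967529e+02 -4.61992606e-04  1.07882647e+02] [-0.43199199 -0.26865504  0.83404542] {'mtx': array([[309.70691629,   0.        , 320.21977693],
       [  0.        , 309.70691629, 197.77434977],
       [  0.        ,   0.        ,   1.        ]]), 'view': array([[ 0.95154409,  0.30750922, -0.00138559, -0.65274088],
       [-0.29482486,  0.91099469, -0.28838686, -0.10403836],
       [-0.08741935,  0.27482132,  0.95751298, -0.36704419],
       [ 0.        ,  0.        ,  0.        ,  1.        ]])}
```

View pics/w1.png

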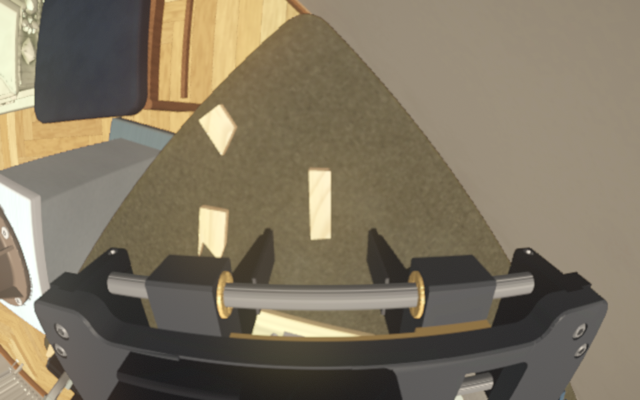

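The wrist view shows the piece at about (319,204), upright and midway between the fingers at columns 262 and 380. I cast its outline onto the plane of its top face to refine the pose.

```bash
cat >> h.py <<'E'
def fray(i,px,z):
    V=i['view']; R=V[:3,:3]; c=-R.T@V[:3,3]; K=i['mtx']; px=np.atleast_2d(px).astype(float)
    u=(px[:,0]-K[0,2])/K[0,0]; v=(px[:,1]-K[1,2])/K[1,1]; t=np.hypot(u,v)+1e-9
    d=np.c_[np.sin(t)*u/t,-np.sin(t)*v/t,-np.cos(t)]@R
    return c+d*((z-c[2])/d[:,2])[:,None]
E
python3 - <<'E'
from h import *
i=camera_info('wrist')
print('cam',-i['view'][:3,:3].T@i['view'][:3,3])
im=cv2.imread('pics/w1.png'); m=cv2.inRange(cv2.cvtColor(im,cv2.COLOR_BGR2HSV),(10,50,130),(35,255,255))
cs,_=cv2.findContours(m,cv2.RETR_EXTERNAL,cv2.CHAIN_APPROX_NONE)
for c in cs:
    x,y,w,h=cv2.boundingRect(c)
    if 290<x<330 and 150<y<200 and w*h>300:
        P=fray(i,c[:,0],.018)[:,:2].astype(np.float32); r=cv2.minAreaRect(P)
        print((x,y,w,h),r); print(cv2.boxPoints(r))
E
```

```text
cam [0.55793618 0.39624245 0.32059226]
(306, 166, 29, 75) ((0.5879927277565002, 0.3023833930492401), (0.02787432074546814, 0.08032885193824768), 16.350425720214844)
[[0.5633125  0.337     ]
 [0.585926   0.25991982]
 [0.612673   0.26776677]
 [0.59005946 0.34484696]]
```

The piece centre is at about (0.588, 0.301) in both views, so the TCP sits about 18 mm behind it, as intended. I descend, grip and lift.

Converted, 0.03 m is 0.6, 0.02 m is 0.4.

```bash
echo '[[[0, 0, 0.6, 0], [0, 0, 0.6, 0], [0, 0, 0.6, 0], [0, 0, 0.6, 0], [0, 0, 0.4, 0], [0, 0, 0.12, 0], [0, 0, 0, 0]]]' | python3 shift.py 0.6 20
echo '[[[0, 0, 0, 0], [0, 0, 0, 0], [0, 0, 0, 0], [0, 0, 0, 0], [0, 0, 0, 0], [0, 0, 0, 0], [0, 0, 0, 0], [0, 0, 0, 0]]]' | python3 shift.py 0.0 20
echo '[[[0, 0, -0.4, 0], [0, 0, -0.8, 0], [0, 0, -0.8, 0], [0, 0, 0, 0]]]' | python3 shift.py
python3 - <<'E'
from h import *
o=sensors.observe(); i=camera_info('wrist'); im=read_camera('wrist'); print(o['clock'],o['ee_pos'],o['orientation'],o['ft_force'],o['width'],o['gripper_force'])
cv2.imwrite('pics/w2.png',im[:,:,::-1])
E
```

```text
clock: 2.75
ee_pos: [0.5828, 0.3188, 0.0045]
orientation: [-179.9, 0.0, 108.2]
ft_force: [0.1, 0.7, 0.3]
width: 0.6
gripper_force: 0.0
clock: 3.55
ee_pos: [0.5831, 0.319, 0.0054]
orientation: [180.0, -0.0, 108.0]
ft_force: [-1.3, -1.4, 5.0]
width: 0.228
gripper_force: 20.0
clock: 3.95
ee_pos: [0.585, 0.3199, 0.1102]
orientation: [179.5, -0.0, 108.0]
ft_force: [-0.2, 0.9, 0.3]
width: 0.231
gripper_force: 20.0
3.95 [0.58504568 0.31986263 0.11019252] [ 1.79542606e+02 -4.60525965e-02  1.08013073e+02] [-0.21788966  0.86615555  0.25026249] 0.23139529285922633 19.980319440364838
```

View pics/w2.png

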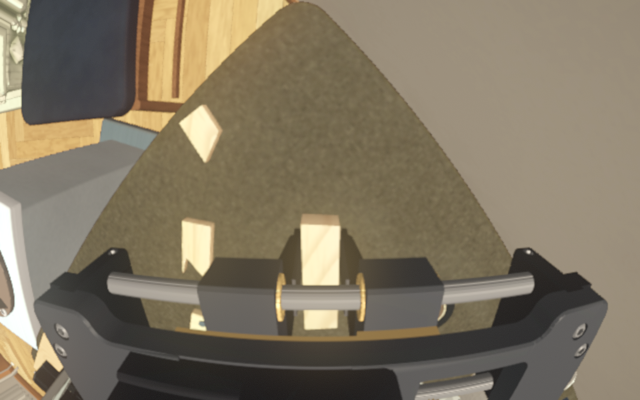

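The piece is held midway, at about (320,272), with the opening at 22 mm. Before moving over, I refine the jig pose from the screws and bush, and check how near the grey rail at top (350,312), side (220,175) comes.

Run:
```python
from h import *
s=np.array([[528,140],[694,138],[532,467],[704,465]])/[4,3.5]+[190,110]-.375
P=ray('top',s,.012); print(np.round(P,4), P.mean(0))
b=ray('top',np.array([[616,211]])/[4,3.5]+[190,110]-.375,.054); print('bush',b)
h=ray('top',np.array([[565,167],[666,167],[566,284],[669,283]])/[4,3.5]+[190,110]-.375,.044); print('roof screws',h,h.mean(0))
im=cv2.imread('pics/top0.png');g=cv2.cvtColor(im,cv2.COLOR_BGR2HSV)
# side check of base corners
sc=np.array([[201,236],[318,333],[701,203]])/4.4+[220,190]-.4
print('base corners side',ray('side',sc,.012))
for z in (0,.05,.1,.15,.2): print(z, ray('top',[[350,312],[375,318]],z)[:,:2].round(3).tolist(), proj('side',ray('top',[[350,312]],z)).round(0))
```

```text
[[0.7017 0.1334 0.012 ]
 [0.7018 0.0438 0.012 ]
 [0.5013 0.1335 0.012 ]
 [0.5014 0.0437 0.012 ]] [0.60155176 0.08861236 0.012     ]
bush [[0.6479053  0.08845656 0.054     ]]
roof screws [[0.67689288 0.11402547 0.044     ]
 [0.67618973 0.06162469 0.044     ]
 [0.60666737 0.11450057 0.044     ]
 [0.6065743  0.06167556 0.044     ]] [0.64158107 0.08795657 0.044     ]
base corners side [[0.48738908 0.14388782 0.012     ]
 [0.48704496 0.03255705 0.012     ]
 [0.71409159 0.03517218 0.012     ]]
0 [[0.359, 0.079], [0.347, 0.027]] [[222. 280.]]
0.05 [[0.366, 0.081], [0.354, 0.033]] [[222. 255.]]
0.1 [[0.372, 0.084], [0.361, 0.038]] [[223. 230.]]
0.15 [[0.378, 0.086], [0.367, 0.043]] [[223. 204.]]
0.2 [[0.384, 0.088], [0.374, 0.048]] [[224. 176.]]
```

The jig origin is at about (0.5965, 0.0885) with yaw near 0, and the screws, bush and roof screws agree to 1 mm. The rail ends at x of about 0.385, z of about 0.2, clear of the path. I move over the bed and turn the piece lengthwise.

Converted, -0.034 m is -0.68, -0.0198 m is -0.396, -8 degrees / 90 = -0.0889.

```bash
echo '[[[-0.68, -0.396, 0, 0], [-0.68, -0.396, 0, 0], [-0.68, -0.396, 0, 0], [-0.68, -0.396, 0, 0], [-0.68, -0.396, 0, 0], [-0.68, -0.396, 0, 0], [0, 0, 0, -0.0889], [0, 0, 0, -0.0889], [0, 0, 0, -0.0889], [0, 0, 0, -0.0889], [0, 0, 0, -0.0889], [0, 0, 0, -0.0889], [0, 0, 0, -0.0889], [0, 0, 0, -0.0889], [0, 0, 0, -0.0889], [0, 0, 0, 0], [0, 0, 0, 0]]]' | python3 shift.py
python3 - <<'E'
from h import *
o=sensors.observe(); print(o['clock'],o['ee_pos'],o['orientation'],o['ft_force'],o['width'])
cv2.imwrite('pics/t3.png',read_camera('top')[:,:,::-1]);cv2.imwrite('pics/s3.png',read_camera('side')[:,:,::-1])
E
```

```text
clock: 5.7
ee_pos: [0.5327, 0.0882, 0.1042]
orientation: [180.0, -0.1, 179.8]
ft_force: [0.0, -0.2, 0.3]
width: 0.229
gripper_force: 20.0
5.7 [0.53266254 0.08818024 0.10415765] [ 1.79998838e+02 -8.62008566e-02  1.79774447e+02] [ 0.00744439 -0.22609853  0.267947  ] 0.22879713436343121
```

View pics/s3.png

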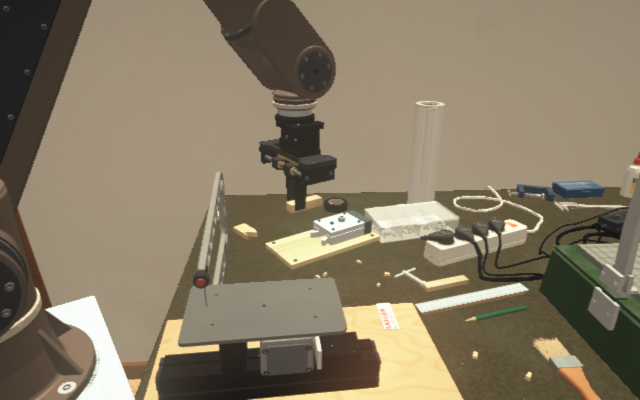

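The piece is held level at side (303,203), pointing at the mouth. I lower it to the bed.

Converted, 0.03 m is 0.6, 0.015 m is 0.3.

```bash
echo '[[[0, 0, 0.6, 0], [0, 0, 0.6, 0], [0, 0, 0.3, 0], [0, 0, 0.16, 0], [0, 0, 0.04, 0], [0, 0, 0, 0], [0, 0, 0, 0]]]' | python3 shift.py
echo '[[[0, 0, 0.02, 0], [0, 0, 0, 0]]]' | python3 shift.py
echo '[[[0, 0, 0.02, 0], [0, 0, 0, 0]]]' | python3 shift.py
```

```text
clock: 6.5
ee_pos: [0.5335, 0.0882, 0.0208]
orientation: [180.0, 0.1, 180.0]
ft_force: [0.5, -0.7, 0.2]
width: 0.227
gripper_force: 20.0
clock: 6.7
ee_pos: [0.5333, 0.0882, 0.0195]
orientation: [180.0, 0.0, -180.0]
ft_force: [1.0, -0.7, -0.2]
width: 0.229
gripper_force: 20.0
clock: 6.9
ee_pos: [0.5331, 0.0882, 0.0181]
orientation: [180.0, 0.0, -180.0]
ft_force: [0.3, -0.4, -0.2]
width: 0.226
gripper_force: 20.0
```

Converted, 0.0007 m is 0.014.

```bash
echo '[[[0, 0, 0.014, 0], [0, 0, 0, 0]]]' | python3 shift.py
echo '[[[0, 0, 0.014, 0], [0, 0, 0, 0]]]' | python3 shift.py
```

```text
clock: 7.1
ee_pos: [0.5331, 0.0882, 0.0174]
orientation: [180.0, 0.0, -180.0]
ft_force: [-1.0, -0.2, 1.5]
width: 0.227
gripper_force: 20.0
clock: 7.3
ee_pos: [0.5332, 0.0882, 0.0174]
orientation: [180.0, 0.0, -180.0]
ft_force: [-3.0, -0.4, 10.4]
width: 0.227
gripper_force: 20.0
```

It has touched the bed at TCP z of about 0.0175. I ease off the pressure and feed it forward.

Converted, -0.003 m is -0.06, -0.0006 m is -0.012.

```bash
echo '[[[0, 0, -0.012, 0], [-0.06, 0, 0, 0], [-0.06, 0, 0, 0], [-0.06, 0, 0, 0], [0, 0, 0, 0]]]' | python3 shift.py
echo '[[[-0.06, 0, 0, 0], [-0.06, 0, 0, 0], [0, 0, 0, 0]]]' | python3 shift.py
echo '[[[-0.06, 0, 0, 0], [-0.06, 0, 0, 0], [0, 0, 0, 0], [0, 0, 0, 0]]]' | python3 shift.py
python3 - <<'E'
from h import *
cv2.imwrite('pics/t4.png',cv2.resize(read_camera('top')[110:280,250:410,::-1],None,fx=3.5,fy=3.5))
E
```

```text
clock: 7.8
ee_pos: [0.5424, 0.0882, 0.0174]
orientation: [180.0, 0.0, -180.0]
ft_force: [-0.2, -0.5, 4.6]
width: 0.231
gripper_force: 20.0
clock: 8.1
ee_pos: [0.5484, 0.0882, 0.0174]
orientation: [180.0, 0.0, -180.0]
ft_force: [-1.3, -0.8, 5.7]
width: 0.23
gripper_force: 20.0
clock: 8.5
ee_pos: [0.5544, 0.0882, 0.0174]
orientation: [180.0, 0.0, -180.0]
ft_force: [-0.8, -0.8, 4.3]
width: 0.231
gripper_force: 20.0
```

View pics/t4.png

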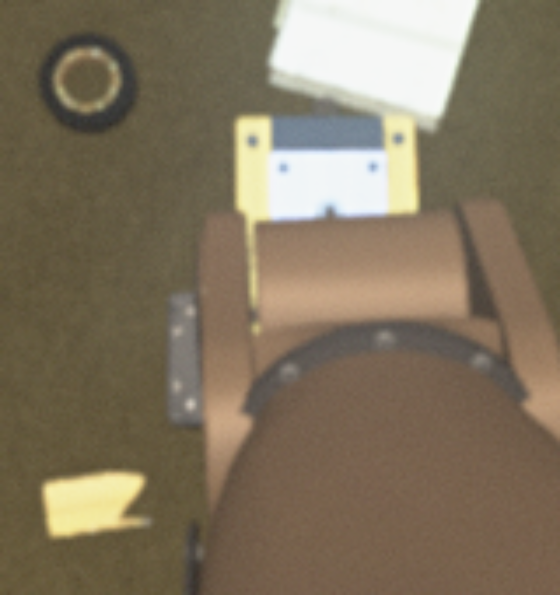

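The arm hides the mouth in the top view, but there is no sideways force and the nose should be about 13 mm in. I feed on until the fingers near the lead-ins.

Converted, -0.003 m is -0.06, -0.002 m is -0.04.

```bash
echo '[[[-0.06, 0, -0.004, 0], [-0.04, 0, 0, 0], [0, 0, 0, 0]]]' | python3 shift.py
echo '[[[-0.06, 0, 0, 0], [-0.06, 0, 0, 0], [0, 0, 0, 0], [0, 0, 0, 0]]]' | python3 shift.py
python3 - <<'E'
from h import *
print(proj('wrist',[[0,0,0]]).shape)
cv2.imwrite('pics/ws.png',np.vstack([read_camera('wrist')[:,:,::-1][180:400,120:520], cv2.resize(read_camera('side')[160:270,240:440,::-1],None,fx=2,fy=2)]))
E
```

```text
clock: 8.85
ee_pos: [0.5585, 0.0882, 0.0174]
orientation: [180.0, -0.1, -180.0]
ft_force: [-4.5, -0.4, 6.5]
width: 0.23
gripper_force: 20.0
clock: 9.25
ee_pos: [0.5638, 0.0882, 0.0173]
orientation: [-180.0, -0.2, -180.0]
ft_force: [-8.1, 0.2, 8.5]
width: 0.23
gripper_force: 20.0
(1, 2)
```

View pics/ws.png

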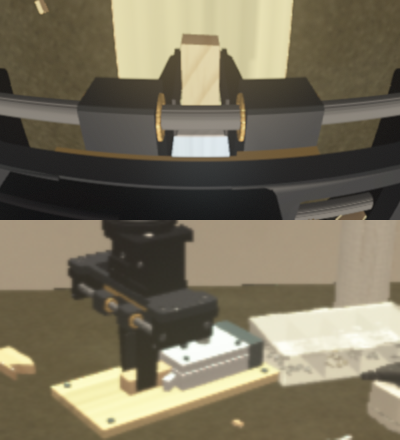

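The piece lies straight between the fingers, with its rear end at wrist crop (200,40) and its nose under the bridge. The 8 N of drag shows it has reached the shoe. I release it, back out along the piece and shut the fingers behind it.

Converted, -0.002 m is -0.04.

```bash
echo '[[[0, 0, 0, 0], [0, 0, 0, 0], [0, 0, 0, 0], [0, 0, -0.04, 0], [0, 0, 0, 0]]]' | python3 shift.py 0.45
echo '[[[0.2, 0, 0, 0], [0.3, 0, 0, 0], [0.3, 0, 0, 0], [0.1, 0, 0, 0], [0, 0, 0, 0]]]' | python3 shift.py
echo '[[[0, 0, 0, 0], [0, 0, 0, 0], [0, 0, 0, 0], [0, 0, 0, 0], [0, 0, 0, 0], [0, 0, 0, 0], [0, 0, 0, 0], [0, 0, 0, 0]]]' | python3 shift.py 0.0 20
python3 - <<'E'
from h import *
i=camera_info('wrist');w=read_camera('wrist')[:,:,::-1]; print(sensors.observe()['ft_force'])
cv2.imwrite('pics/w5.png',np.vstack([w[180:400,120:520], cv2.resize(read_camera('side')[160:270,240:440,::-1],None,fx=2,fy=2)]))
E
```

```text
clock: 9.85
ee_pos: [0.5653, 0.0882, 0.0196]
orientation: [180.0, 0.0, -180.0]
ft_force: [-0.3, 0.8, 0.1]
width: 0.449
gripper_force: 0.0
clock: 10.35
ee_pos: [0.5196, 0.0882, 0.0196]
orientation: [180.0, -0.0, -180.0]
ft_force: [0.1, 0.1, -0.0]
width: 0.449
gripper_force: 0.0
clock: 11.15
ee_pos: [0.5201, 0.0882, 0.0194]
orientation: [180.0, 0.0, -180.0]
ft_force: [-0.6, -0.1, -0.6]
width: 0.009
gripper_force: 0.0
[ 2.59928283e-04 -8.78775667e-02 -6.52299302e-01]
```

View pics/w5.png

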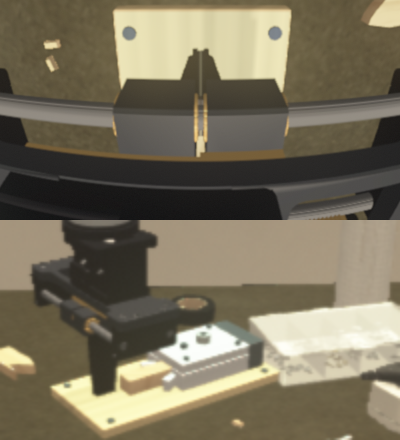

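The fingers are shut behind the piece, which stayed put with its rear end at side crop (125,380). I approach and push in small steps while watching the force.

Converted, -0.005 m is -0.1, -0.004 m is -0.08.

```bash
f(){ grep -E "ee_pos|force: \[" | tr '\n' ' '; echo; }
echo '[[[-0.1, 0, 0, 0], [-0.08, 0, 0, 0], [-0.06, 0, 0, 0], [0, 0, 0, 0]]]' | python3 shift.py | f
echo '[[[-0.04, 0, 0, 0], [-0.04, 0, 0, 0], [0, 0, 0, 0]]]' | python3 shift.py | f
echo '[[[-0.02, 0, 0, 0], [-0.02, 0, 0, 0], [0, 0, 0, 0]]]' | python3 shift.py | f
echo '[[[-0.02, 0, 0, 0], [-0.02, 0, 0, 0], [0, 0, 0, 0]]]' | python3 shift.py | f
echo '[[[-0.02, 0, 0, 0], [-0.02, 0, 0, 0], [0, 0, 0, 0]]]' | python3 shift.py | f
echo '[[[-0.02, 0, 0, 0], [-0.02, 0, 0, 0], [0, 0, 0, 0]]]' | python3 shift.py | f
echo '[[[-0.02, 0, 0, 0], [-0.02, 0, 0, 0], [0, 0, 0, 0]]]' | python3 shift.py | f
```

```text
ee_pos: [0.5325, 0.0882, 0.0194] ft_force: [-0.2, -0.5, 0.3] 
ee_pos: [0.5347, 0.0882, 0.0193] ft_force: [-5.2, 0.1, 2.6] 
ee_pos: [0.5368, 0.0882, 0.0192] ft_force: [-5.2, 0.1, 1.3] 
ee_pos: [0.5388, 0.0882, 0.0192] ft_force: [-4.9, 0.5, 2.9] 
ee_pos: [0.5408, 0.0882, 0.0192] ft_force: [-5.3, 0.3, 2.3] 
ee_pos: [0.5428, 0.0882, 0.0192] ft_force: [-5.3, 0.2, 2.9] 
ee_pos: [0.5448, 0.0882, 0.0192] ft_force: [-5.4, 0.0, 2.8]
```

Converted, -0.001 m is -0.02.

```bash
f(){ grep -E "ee_pos|force: \[" | tr '\n' ' '; echo; }
echo '[[[-0.02, 0, 0, 0], [-0.02, 0, 0, 0], [0, 0, 0, 0]]]' | python3 shift.py | f
echo '[[[-0.02, 0, 0, 0], [-0.02, 0, 0, 0], [0, 0, 0, 0]]]' | python3 shift.py | f
echo '[[[-0.02, 0, 0, 0], [-0.02, 0, 0, 0], [0, 0, 0, 0]]]' | python3 shift.py | f
```

```text
ee_pos: [0.5468, 0.0882, 0.0192] ft_force: [-4.8, -0.6, 2.5] 
ee_pos: [0.5488, 0.0882, 0.0192] ft_force: [-5.9, 0.0, 2.8] 
ee_pos: [0.5508, 0.0882, 0.0192] ft_force: [-5.3, 0.7, 3.2]
```

Converted, -0.001 m is -0.02.

```bash
f(){ grep -E "ee_pos|force: \[" | tr '\n' ' '; echo; }
echo '[[[-0.02, 0, 0, 0], [-0.02, 0, 0, 0], [0, 0, 0, 0]]]' | python3 shift.py | f
echo '[[[-0.02, 0, 0, 0], [-0.02, 0, 0, 0], [0, 0, 0, 0]]]' | python3 shift.py | f
echo '[[[-0.02, 0, 0, 0], [-0.02, 0, 0, 0], [0, 0, 0, 0]]]' | python3 shift.py | f
```

```text
ee_pos: [0.552, 0.0882, 0.0192] ft_force: [-8.8, -0.1, 5.2] 
ee_pos: [0.5539, 0.0882, 0.0192] ft_force: [-9.5, -0.1, 5.8] 
ee_pos: [0.5555, 0.0882, 0.0192] ft_force: [-11.4, 0.8, 7.0]
```

The pad took up at about 0.5515 and goes solid at about 0.5555, so the stop now carries roughly 6 N. I press to about 10 N.

Converted, -0.0007 m is -0.014.

```bash
f(){ grep -E "ee_pos|force: \[" | tr '\n' ' '; echo; }
echo '[[[-0.014, 0, 0, 0], [0, 0, 0, 0]]]' | python3 shift.py | f
echo '[[[-0.01, 0, 0, 0], [0, 0, 0, 0]]]' | python3 shift.py | f
```

```text
ee_pos: [0.5556, 0.0882, 0.0192] ft_force: [-13.4, -0.8, 9.5] 
ee_pos: [0.5556, 0.0882, 0.0192] ft_force: [-15.5, -0.0, 11.1]
```

Converted, -0.0004 m is -0.008.

```bash
f(){ grep -E "clock|ee_pos|force: \[" | tr '\n' ' '; echo; }
echo '[[[-0.008, 0, 0, 0], [0, 0, 0, 0], [0, 0, 0, 0], [0, 0, 0, 0], [0, 0, 0, 0]]]' | python3 shift.py | f
echo '[[[0.02, 0, 0, 0], [0.02, 0, 0, 0], [0.02, 0, 0, 0], [0.02, 0, 0, 0], [0.02, 0, 0, 0], [0.04, 0, 0, 0], [0.1, 0, 0, 0], [0, 0, 0, 0]]]' | python3 shift.py | f
echo '[[[0.4, 0, 0, 0], [0.2, 0, -0.4, 0], [0, 0, -0.8, 0], [0, 0, -0.8, 0], [0, 0, 0, 0], [0, 0, 0, 0]]]' | python3 shift.py | f
python3 - <<'E'
from h import *
cv2.imwrite('pics/s6.png',np.vstack([cv2.resize(read_camera('side')[180:280,240:440,::-1],None,fx=3,fy=3),cv2.resize(read_camera('wrist')[200:400,220:420,::-1],(600,300))]))
E
```

```text
clock: 16.15 ee_pos: [0.5556, 0.0882, 0.0192] ft_force: [-16.7, -0.6, 12.0] 
clock: 16.95 ee_pos: [0.5471, 0.0882, 0.0194] ft_force: [0.3, -0.7, 0.4] 
clock: 17.55 ee_pos: [0.5179, 0.0882, 0.1201] ft_force: [-0.9, -0.4, -0.1]
```

View pics/s6.png

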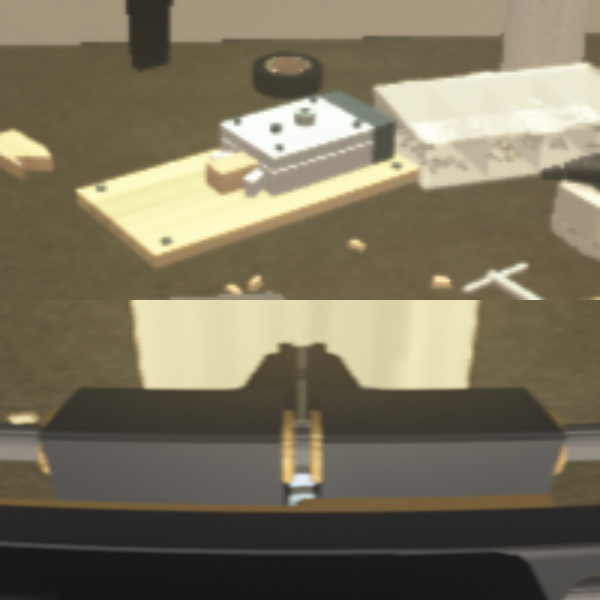

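The side view shows the piece lying straight and flat in the mouth, sticking out by roughly 30 mm. That fits the measured home position, with the nose at jig x of about 44 mm. The gripper is well clear, so I hand in.

```bash
python3 -c "
from rig import env, sensors, read_camera, camera_info
print(env.finish_job())"
```

```text
the job is handed in; nothing more can be done
None
```

I fed the thick offcut under the bridge, pressed it home with an estimated 8–11 N on the end stop (16.7 N push less drag), released it and handed the job in; the hand-in returned no verdict, and I could not see the nose against the stop.

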